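Hold back the belt tensioner

ROBOT

A 6-joint arm with a two-finger parallel gripper is mounted at the origin on a cart in front of the work surface, level with it; the furniture and walls round the work are solid. World frame = base frame: x ahead of the robot, y to its left, z up, the work surface at z = 0. Lengths are in m, angles in rad, forces in N, time in s.
With the tool pointing down it reaches from about 0.25 to 0.85 m from the base axis. Payload 12.5 kg.
Tool frame: the origin (TCP) lies on the centre line of the jaws, within the pads' length; the fingertips stand 8 mm ahead of it and the grasp point (between the pads) lies 11 mm behind it; z points along the fingers, y is the line along which they close (so a half turn about z gives the same grasp; the last joint's range is limited). The gripper opens to 93 mm and grips with 3 to 60 N. Pads are 15 mm wide; open, the fingers measure 128 mm over their backs; the gripper's body (75 mm by 188 mm) begins 65 mm behind the grasp point.
Start: joints at [-1.372, 0.351, 1.652, -0, 1.139, -0.085], TCP at [0.154, -0.528, 0.227] pointing down, gripper open.
Joint ranges: [-2.75, 2.75], [-0.79, 2.1], [0.01, 2.65], [-1.57, 4.71], [0.07, 3.14], [-2.87, 2.87]. Speed limits (rad/s): [2.22, 2.22, 2.79, 3.14, 3.14, 3.14].

INTERFACE

Orientations are given as a 3x3 rotation matrix whose columns are the frame's x, y, z axes.
In Python, from plant import r gives the robot as it stands.
- The arm moves only by the tool jog_arm, never from a script. Its argument "deltas" is one flat list of numbers, 7 for each row, row after row: the turn, a rotation vector about the tool's x, y, z in rad, then the shift along the tool's x, y, z in mm, then the finger opening in mm, from 0 to 93. In form: [rx, ry, rz, dx, dy, dz, claw, rx, ry, rz, dx, dy, dz, claw, ...]. A call has 1 to 8 rows; each row shifts and turns the commanded pose from where the row before left it, along the tool's axes as they then stand; what a row does not reach is not made up. A row lasts 1/10 s, in which the tool goes at most 50 mm and 8.59 degrees, less where a joint would pass 70% of its speed; a pose out of reach is approached as far as the arm can. A call with a gripper value outside its range is refused whole. The fingers move at their own pace and stop on an object; "grip_force" is the grip in N (left out, the last holds). Time passes only in rows, so rows that do not move let the fingers close. It gives the time, the measured TCP pose, the force, the opening and the grip force at its end, in the units of the state.
- r.read_state(): the state, without advancing time (a new reading comes with each control period).
- r.get_image(name): name is "scene" or "top" or "wrist"; returns the picture (480x640x3 uint8, red, green, blue); there is no depth.
- r.camera_model(name): a dict with "fx", "fy", "cx", "cy" (pixels), "T" (4x4, takes a point from camera to world coordinates); the wrist camera has in their place "mount" (4x4, takes a point from camera to tool coordinates, whose origin is the TCP and whose axes are the flange's). Camera axes: x right, y down, z forward; pixel columns grow to the right and rows downward; lengths in m; the calibration is good to about 2 mm. A picture is of the moment at which its call begins: read the wrist's pose just before it. camera_model takes no time and is no camera call.
- r.finish_job(): hands the job in; it is judged then, once.
The state is a dict: "clock": time; "joints": joint angles; "qd": joint speeds; "joint_torque": joint torques, N m; "ee_pos": TCP position; "ee_rot": TCP orientation; "contact_force": force on the tool from outside, world axes, zero at the start; "torque": the same for the moment, N m; "opening": finger opening in m; "grasp_force": force on a finger pad.
Only numpy, scipy, OpenCV 4.12 (cv2) and the standard library are available. Lean on these libraries where they do the work, as an engineer would, in place of code of your own. Each camera call takes 0.05 s, during which the arm holds its last target. There are 200 camera calls.

TASK

One of the round steel samples was left standing in the way of the sprung arm of the belt tensioner, between the arm and its stop: move that one out and stand it upright on the bare worktop a hand's width or more away from the tensioner, leaving the other samples and the reference block alone. Then push the arm back with the fingers, past the click where the pawl drops in behind the tooth and on until it is at or nearly at its stop, so that the spring is held by you and not by the pawl. Do not let go: finish with the fingers still pushing the arm there.

Things in the scene. Friction and masses are not known exactly. Their poses are not given: they have to be found in the camera images.
- tensioner: Grey steel base of the belt tensioner, fixed to the worktop, about 100 x 290 mm. Origin on the worktop; z up; the arm is pushed from its -x side. A rail 8 mm high runs from the pivot along the far side to a stop post, 38 mm high, near (75, -12) mm. No part is over 47 mm high. Past the arm's free end, in this frame y = -100 to -210 mm, x = -80 to 60 mm, the worktop is bare.
- pivot (a point): Upright pivot axis of the arm, at worktop height, (-6, 125) mm in the tensioner's frame. The hub round it is 24 mm in radius; the pawl guide lies beyond it at y = 160 to 209 mm in the tensioner's frame.
- gap (a point): Point on the worktop in the middle of the gap between the arm at rest and the stop (6 mm along x of the tensioner's frame). The sample that is in the way stands within 8 mm of it. The gap here is about 85 mm wide along the tensioner's x, narrowing towards the pivot.
- tensioner_arm (a joint): Arm angle, rad: 0 at rest, 0.8 at the stop, counter-clockwise from above (free end moves towards the tensioner's +x). From the pivot the arm points along the tensioner's -y turned about z by (angle - 0.4). The pawl clicks in at about 0.5; if let go past that, the arm falls back onto the pawl there. Pushing at the pad takes 3 N at rest to 8 N at the stop, plus 2 to 4 N before the click.
- push_pad (a point): Centre of the outer face of the steel push pad on the arm, 50 mm long, 8 to 42 mm above the worktop, 130 mm from the pivot. Turns with the arm: push along its +x; its -y points along the arm. The arm is an aluminium bar 12 mm thick, 10 to 34 mm above the worktop, 197 mm long, with a black idler roller (26 mm diameter, top 45 mm) on its free end.
- pawl (a joint): Travel of the pawl slider in m: 0 when fully forward (at rest, or dropped in behind the tooth), about 0.005 when lifted by the tip of the tooth just before the click.
- steel_sample_1: Ground steel cylinder standing upright, 42 mm diameter, 22 mm high, about 0.24 kg; origin at the centre of its underside. Any one of the three samples may be the one in the gap; the other two stand beside the tensioner.
- steel_sample_2: Ground steel cylinder standing upright, 38 mm diameter, 28 mm high, about 0.25 kg; origin at the centre of its underside.
- steel_sample_3: Ground steel cylinder standing upright, 40 mm diameter, 17 mm high, about 0.17 kg; origin at the centre of its underside.
- ref_block_2: Flat steel hardness reference block, 38 x 60 x 13 mm, lying behind the stop; bystander; origin at the centre of its underside.
Things that resemble listed ones, but are neither listed nor needed, are in the scene too. Leave any purple or yellow look-alike of the steel_sample_3 alone.

How it is judged:
On the way, in this order (a step that is already met when the one before it is completed fails the run):
1. the sample is out of the arm's way, upright on the worktop at least 120 mm from the middle of the gap and let go, with the arm still forward (horizontal distance between each of steel_sample_1, steel_sample_2, steel_sample_3 and gap above 0.12 m and height (world z) of each of steel_sample_1, steel_sample_2, steel_sample_3 below 0.006 m and angle between each of steel_sample_1, steel_sample_2, steel_sample_3's own z axis and vertical below 0.1 rad and linear speed of each of steel_sample_1, steel_sample_2, steel_sample_3 below 0.03 m/s and contact force between the fingers and steel_sample_1 below 0.2 N and contact force between the fingers and steel_sample_2 below 0.2 N and contact force between the fingers and steel_sample_3 below 0.2 N and value of joint tensioner_arm below 0.2 rad), for 0.2 s.
2. the arm is past the click and the pawl has dropped in (value of joint tensioner_arm above 0.56 rad and value of joint pawl below 0.0015 m), for 0.2 s.
At the end, for the whole second after the job is handed in: The fingers are still pushing the arm (over 2 N) and hold it at more than 0.64 rad, that is within 0.16 rad (20 mm at the pad) of its stop and off the pawl, which has dropped in behind the tooth; all three samples stand upright and still on the worktop, more than 120 mm from the middle of the gap (value of joint tensioner_arm above 0.64 rad and value of joint pawl below 0.0015 m and contact force between the fingers and tensioner_arm above 2 N and horizontal distance between each of steel_sample_1, steel_sample_2, steel_sample_3 and gap above 0.12 m and height (world z) of each of steel_sample_1, steel_sample_2, steel_sample_3 below 0.006 m and angle between each of steel_sample_1, steel_sample_2, steel_sample_3's own z axis and vertical below 0.1 rad and linear speed of each of steel_sample_1, steel_sample_2, steel_sample_3 below 0.03 m/s); the arm keeps its last pose, push and grip.
It fails at once if a sample that was not in the way is moved (two samples moved by more than 30 mm) (distance of each of steel_sample_1, steel_sample_2 from where it was at the start of the episode above 0.03 m or distance of each of steel_sample_1, steel_sample_3 from where it was at the start of the episode above 0.03 m or distance of each of steel_sample_2, steel_sample_3 from where it was at the start of the episode above 0.03 m).
It fails at once if the reference block is moved by more than 30 mm (distance of ref_block_2 from where it was at the start of the episode above 0.03 m).
It also fails if it takes over 58 s, if anything falls off the work surface, if the arm or the gripper's body presses on something with over 40 N, if the wrist force passes 120 N, or if a joint passes its speed limit or range.

## Working session

There is one attempt and no reset: what is moved stays moved. The work goes in short steps, Python scripts to look and compute and a tool call to move; the robot and the scene stay as the last step left them, time stands still between calls to the robot, and variables do not carry over. Pictures are saved under pics/ and viewed, at most 10 in all, crops included, and the job is handed in when it is done.

Besides the shell and the picture viewer there is one more tool, called after "Request:" as a command line: name --argument value ..., lists and objects as JSON in quotes. jog_arm: Moves the arm, as the interface text tells. Its arguments: {"type":"object","properties":{"deltas":{"type":"array"},"grip_force":{"type":"number"}},"required":["deltas"]}

```bash
mkdir -p pics; ls
python3 - <<'E'
from plant import r
import cv2,numpy as np
for n in("top","scene"):
    cv2.imwrite(f"pics/{n}0.png",r.get_image(n)[:,:,::-1])
    m=r.camera_model(n);print(n,m["fx"],m["cx"],m["cy"],np.round(m["T"],4).tolist())
m=r.camera_model("wrist");print(np.round(m["mount"],4).tolist(),m["fx"])
s=r.read_state();print(s["clock"],s["ee_pos"],np.round(s["ee_rot"],3).tolist(),s["opening"])
E
```

```text
pics
top 504.33818422596 320.66983026966176 239.9277416206025 [[-0.0054, -0.9772, 0.2122, 0.3797], [-1.0, 0.0064, 0.0042, 0.0736], [-0.0054, -0.2122, -0.9772, 0.8826], [0.0, 0.0, 0.0, 1.0]]
scene 561.1107403220091 323.62182722923234 245.1759831895309 [[-0.6674, -0.3445, 0.6603, -0.1192], [-0.7446, 0.3244, -0.5834, 0.6619], [-0.0132, -0.881, -0.473, 0.5424], [0.0, 0.0, 0.0, 1.0]]
[[0.0005, -0.9571, -0.2896, 0.0811], [1.0, 0.0004, 0.0004, 0.0002], [-0.0003, -0.2896, 0.9571, -0.1588], [0.0, 0.0, 0.0, 1.0]] 338.0343462586975
0.1 [ 0.15396657 -0.52772998  0.22619038] [[0.96, 0.28, -0.0], [0.28, -0.96, 0.001], [0.0, -0.001, -1.0]] 0.09305882730394173
```

View pics/top0.png

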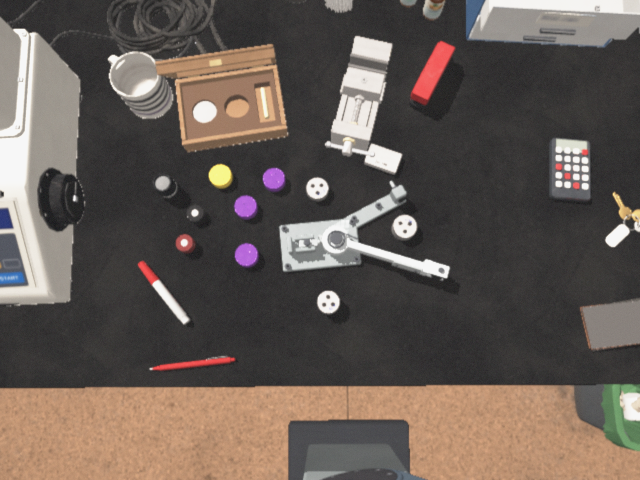

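View pics/scene0.png

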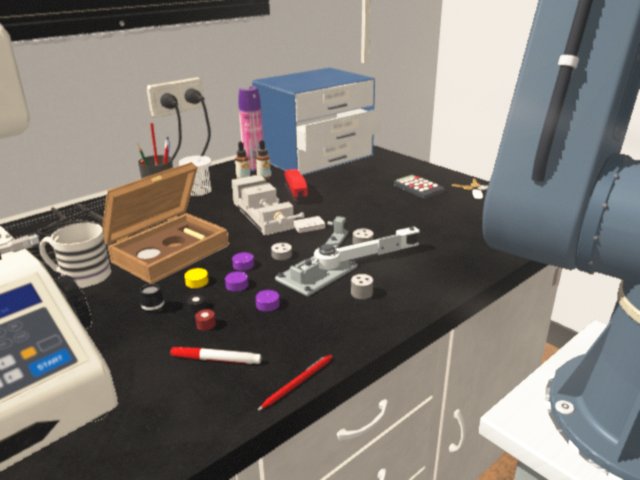

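The top view shows the pivot hub near (337,239), the roller near (438,269), the stop post near (398,193) and the block near (383,158). Candidates for the sample in the way:
- Grey cylinder (404,228), between arm and stop. This is my choice.
- Grey cylinder (317,189), outside the gap.
- Grey cylinder (328,302), outside the gap.
- Purple (274,179), (246,207) and (247,255), and yellow (220,176): look-alikes to leave alone.

Next is one close crop to check this, plus measurements.

```bash
cat > h.py <<'E'
import cv2,numpy as np
from plant import r
def ray(n,u,v,z):
    m=r.camera_model(n);T=m["T"]
    d=T[:3,:3]@np.array([(u-m["cx"])/m["fx"],(v-m["cy"])/m["fy"],1]);o=T[:3,3]
    return o+d*(z-o[2])/d[2]
def proj(n,p):
    m=r.camera_model(n);T=m["T"];c=T[:3,:3].T@(np.asarray(p)-T[:3,3])
    return c[0]/c[2]*m["fx"]+m["cx"],c[1]/c[2]*m["fy"]+m["cy"]
E
python3 - <<'E'
from h import *
im=cv2.imread("pics/top0.png")
c=cv2.resize(im[170:320,265:465],None,fx=4,fy=4,interpolation=cv2.INTER_CUBIC)
cv2.imwrite("pics/crop0.png",c)
g=im.min(2)
for t in(110,150):
    m=np.zeros_like(g);m[165:325,265:465]=(g[165:325,265:465]>t)*255
    for k in cv2.findContours(m,0,2)[0]:
        if cv2.contourArea(k)>40:
            (x,y),(w,h),a=cv2.minAreaRect(k);print(t,round(x,1),round(y,1),round(w,1),round(h,1),round(a),cv2.contourArea(k),np.round(ray("top",x,y,.02),4))
E
```

```text
110 328.0 302.0 22.0 22.0 90 395.0 [0.4587 0.0654 0.02  ]
110 404.3 226.3 23.3 24.0 45 437.5 [ 0.5907 -0.0698  0.02  ]
110 365.1 226.9 172.0 96.3 3 5317.5 [ 0.59   -0.0009  0.02  ]
110 317.0 187.5 21.0 22.0 90 369.0 [0.6632 0.0834 0.02  ]
110 384.0 169.0 8.0 28.0 90 114.0 [ 0.6972 -0.0376  0.02  ]
150 328.0 301.5 21.0 22.0 90 369.0 [0.4595 0.0654 0.02  ]
150 404.5 226.0 22.0 23.0 90 400.5 [ 0.5911 -0.0703  0.02  ]
150 364.6 233.3 171.7 80.6 3 4398.5 [5.785e-01 1.000e-04 2.000e-02]
150 396.6 187.7 17.9 12.1 63 125.5 [ 0.6618 -0.059   0.02  ]
150 317.0 188.0 20.0 22.0 90 340.0 [0.6622 0.0834 0.02  ]
150 385.0 168.5 7.0 24.0 90 84.0 [ 0.6982 -0.0395  0.02  ]
```

View pics/crop0.png

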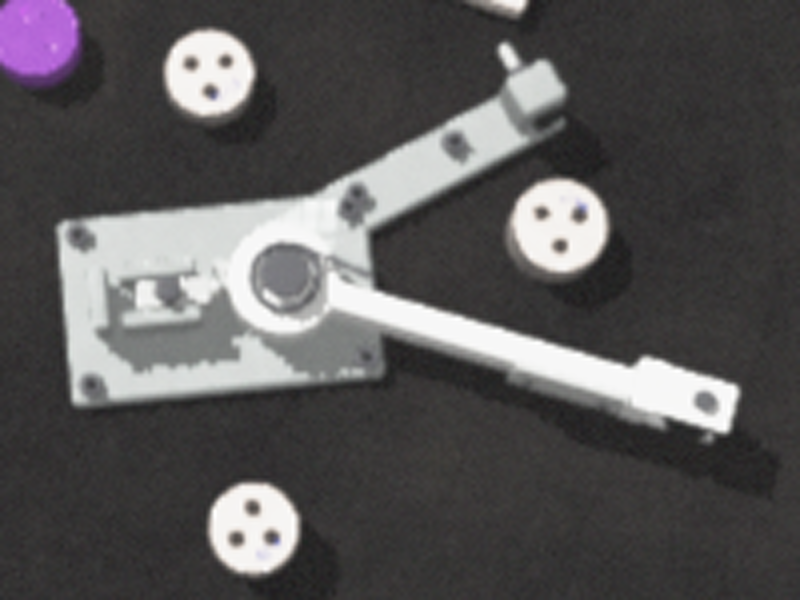

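Run:
```python
from h import *
P=ray("top",336.2,238.2,.046);R=ray("top",441.8,270.5,.044);S=ray("top",400,193.2,.038)
print(P,R,S)
d=R-P;print(np.linalg.norm(d[:2]))
a=np.arctan2(d[0],-d[1]);yaw=a+.4;print("arm angle",a,"yaw",yaw)   # arm dir=(sin,-cos)
# check by stop vector local (81,-137)
e=(S-P)[:2];print("yaw by stop",np.arctan2(e[1],e[0])-np.arctan2(-137,81),np.linalg.norm(e))
c,s=np.cos(yaw),np.sin(yaw);Q=np.array([[c,-s],[s,c]])
O=P[:2]-Q@[-.006,.125];print("O",O)
for z in(.017,.022,.028):
    k=ray("top",404.4,226.2,z);print(z,k,"local",Q.T@(k[:2]-O),"scene px",proj("scene",k))
for l in([0,-.19],[.006,-.012],[.006,-.2],[-.03,-.2]):print(l,O+Q@l)
```

```text
[0.56422146 0.05079973 0.046     ] [ 0.50802667 -0.12568203  0.044     ] [ 0.64577375 -0.06183733  0.038     ]
0.1852124969885457
arm angle -0.3082663251556815 yaw 0.09173367484431855
yaw by stop 0.09271616253719595 0.13906071619898347
O [ 0.58164687 -0.07312506]
0.017 [ 0.59151811 -0.07061097  0.017     ] local [0.01006003 0.00159927] scene px (np.float64(361.8690230158188), np.float64(235.58799352534245))
0.022 [ 0.59029477 -0.06977789  0.022     ] local [0.00891815 0.00254091] scene px (np.float64(362.0556416658152), np.float64(233.73181475022415))
0.028 [ 0.58882676 -0.0687782   0.028     ] local [0.0075479  0.00367087] scene px (np.float64(362.2811693471157), np.float64(231.48863222136174))
[0, -0.19] [ 0.59905183 -0.26232619]
[0.006, -0.012] [ 0.5887209  -0.08452498]
[0.006, -0.2] [ 0.60594266 -0.27173452]
[-0.03, -0.2] [ 0.57009402 -0.2750323 ]
```

Request:
jog_arm --deltas '[0,0,0.096,0,0,0,68,0,0,0.096,0,0,0,68,0,0,0,34,-30,7,68,0,0,0,34,-30,7,68,0,0,0,34,-30,7,68,0,0,0,34,-30,7,68,0,0,0,34,-30,7,68,0,0,0,34,-30,7,68]' --grip_force 20

```text
clock: 0.9
ee_pos: [0.3415, -0.3285, 0.1843]
ee_rot: [[0.996, 0.091, -0.0], [0.091, -0.996, 0.0], [-0.0, -0.0, -1.0]]
contact_force: [0.2, -1.0, 0.7]
opening: 0.068
grasp_force: 0.0
```

Request:
jog_arm --deltas '[0,0,0,34,-30,7,68,0,0,0,34,-30,7,68,0,0,0,34,-30,7,68,0,0,0,34,-30,7,68,0,0,0,34,-30,7,68,0,0,0,34,-30,7,68,0,0,0,34,-30,7,68,0,0,0,0,0,0,68]'

```text
clock: 1.7
ee_pos: [0.5604, -0.0956, 0.1344]
ee_rot: [[0.995, 0.096, -0.0], [0.096, -0.995, 0.001], [-0.0, -0.001, -1.0]]
contact_force: [-0.5, -0.3, -0.0]
opening: 0.0678
grasp_force: 0.0
```

```bash
cat >> h.py <<'E'
def st():
    s=r.read_state();print("t",round(s["clock"],2),"p",np.round(s["ee_pos"],4),"R",np.round(s["ee_rot"],3).tolist(),"F",np.round(s["contact_force"],1),"op",round(s["opening"],4),"gf",np.round(s["grasp_force"],1));return s
def delta(p,psi=None):
    """mm in tool axes (after the turn to yaw psi) to world point p"""
    s=r.read_state();R=np.array(s["ee_rot"])
    y=np.arctan2(R[1,0],R[0,0])
    if psi is not None:
        print("turn rz",round(y-psi,3));c,q=np.cos(psi),np.sin(psi);R=np.array([[c,q,0],[q,-c,0],[0,0,-1]])
    print("d mm",np.round(1000*R.T@(np.array(p)-s["ee_pos"]),1))
def wray(s,u,v,z):
    m=r.camera_model("wrist");T=np.eye(4);T[:3,:3]=s["ee_rot"];T[:3,3]=s["ee_pos"];T=T@m["mount"]
    d=T[:3,:3]@np.array([(u-m["cx"])/m["fx"],(v-m["cy"])/m["fy"],1]);o=T[:3,3]
    return o+d*(z-o[2])/d[2]
def wproj(s,p):
    m=r.camera_model("wrist");T=np.eye(4);T[:3,:3]=s["ee_rot"];T[:3,3]=s["ee_pos"];T=T@m["mount"]
    c=T[:3,:3].T@(np.asarray(p)-T[:3,3]);return np.round([c[0]/c[2]*m["fx"]+m["cx"],c[1]/c[2]*m["fy"]+m["cy"]],1)
E
python3 - <<'E'
from h import *
s=st();im=r.get_image("wrist")[:,:,::-1];cv2.imwrite("pics/w1.png",im)
print(wproj(s,[.59,-.07,.022]))
delta([.590,-.070,.012],.092)
E
```

```text
t 1.7 p [ 0.5604 -0.0956  0.1344] R [[0.995, 0.096, -0.0], [0.096, -0.995, 0.001], [-0.0, -0.001, -1.0]] F [-0.5 -0.3 -0. ] op 0.0678 gf 0.0
[291.3 207.4]
turn rz 0.003
d mm [ 33.3 -24.3 122.7]
```

View pics/w1.png

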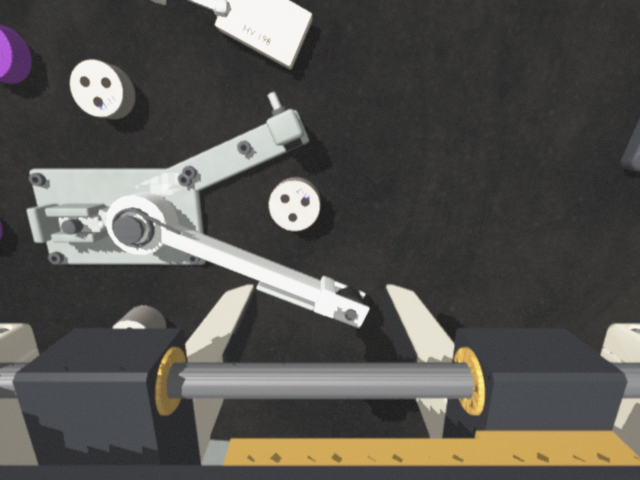

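The wrist view shows the chosen grey sample at (294,204), predicted at (291,207), so it is confirmed within 3 mm. The gap on both sides of it is clear.

Request:
jog_arm --deltas '[0,0,0,18,-12,0,68,0,0,0,17,-12,0,68,0,0,0,0,0,30,68,0,0,0,0,0,30,68,0,0,0,0,0,30,68,0,0,0,0,0,20,68,0,0,0,0,0,10,68,0,0,0,0,0,0,68]'

```text
clock: 2.55
ee_pos: [0.5901, -0.0726, 0.0148]
ee_rot: [[0.996, 0.091, -0.002], [0.091, -0.996, 0.0], [-0.002, -0.001, -1.0]]
contact_force: [-0.2, 0.1, -0.5]
opening: 0.068
grasp_force: 0.0
```

Request:
jog_arm --deltas '[0,0,0,0,0,0,30,0,0,0,0,0,0,30,0,0,0,0,0,0,30,0,0,0,0,0,0,30,0,0,0,0,0,0,30,0,0,0,0,0,0,30]'

```text
clock: 3.15
ee_pos: [0.5914, -0.072, 0.0163]
ee_rot: [[0.996, 0.092, 0.001], [0.092, -0.996, -0.0], [0.001, 0.0, -1.0]]
contact_force: [-2.3, 0.1, 6.2]
opening: 0.0412
grasp_force: 20.0
```

Request:
jog_arm --deltas '[0,0,0,0,0,-15,30,0,0,0,0,0,-30,30,0,0,0,0,0,-30,30,0,0,0,0,20,0,30,0,0,0,-3,35,0,30,0,0,0,-3,35,0,30,0,0,0,-2,35,0,30,0,0,0,0,35,0,30]'

```text
clock: 3.95
ee_pos: [0.5974, -0.2333, 0.0914]
ee_rot: [[0.996, 0.092, -0.0], [0.092, -0.996, 0.0], [-0.0, -0.0, -1.0]]
contact_force: [0.2, 0.6, -2.1]
opening: 0.0417
grasp_force: 20.0
```

Request:
jog_arm --deltas '[0,0,0,0,20,0,30,0,0,0,0,10,0,30,0,0,0,0,0,25,30,0,0,0,0,0,20,30,0,0,0,0,0,10,30,0,0,0,0,0,8,30,0,0,0,0,0,0,30]'

```text
clock: 4.65
ee_pos: [0.6004, -0.2613, 0.0271]
ee_rot: [[0.996, 0.092, -0.001], [0.092, -0.996, 0.001], [-0.001, -0.001, -1.0]]
contact_force: [0.8, -0.1, -2.0]
opening: 0.0416
grasp_force: 20.0
```

Run:
```python
from h import *
s=st();im=r.get_image("scene")[:,:,::-1]
u,v=proj("scene",s["ee_pos"]);print(u,v);u,v=int(u),int(v);u=min(u,520)
cv2.imwrite("pics/s2.png",cv2.resize(im[max(0,v-90):v+90,u-120:u+120],None,fx=3,fy=3))
```

```text
t 4.65 p [ 0.6004 -0.2613  0.0271] R [[0.996, 0.092, -0.001], [0.092, -0.996, 0.001], [-0.001, -0.001, -1.0]] F [ 0.8 -0.1 -2. ] op 0.0416 gf 20.0
419.0984580642693 203.49828178187187
```

View pics/s2.png

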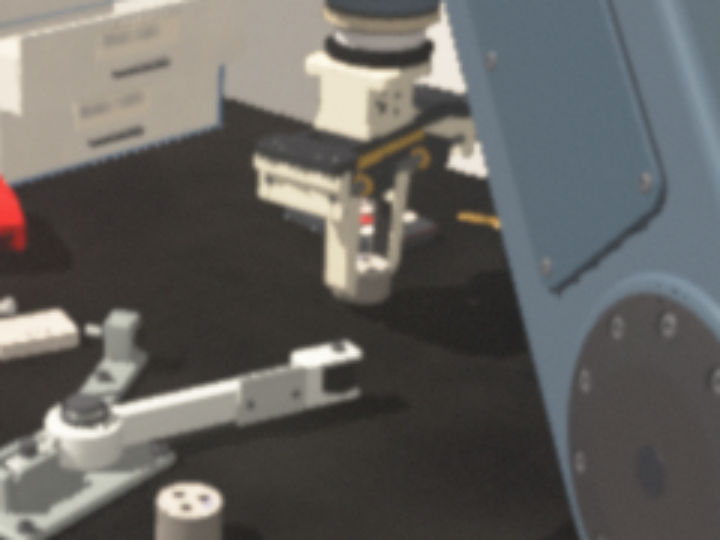

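The sample is held upright near (365,280) in the crop, about 10 mm above the worktop. I'll lower it gently.

Request:
jog_arm --deltas '[0,0,0,0,0,4,30,0,0,0,0,0,3,30,0,0,0,0,0,2,30,0,0,0,0,0,0,30,0,0,0,0,0,0,30]'

```text
clock: 5.2
ee_pos: [0.6006, -0.262, 0.0187]
ee_rot: [[0.996, 0.092, 0.0], [0.092, -0.996, -0.0], [0.0, 0.0, -1.0]]
contact_force: [0.6, 0.4, -2.1]
opening: 0.0414
grasp_force: 20.0
```

Request:
jog_arm --deltas '[0,0,0,0,0,1,30,0,0,0,0,0,1,30,0,0,0,0,0,0.5,30,0,0,0,0,0,0,30,0,0,0,0,0,0,30]'

```text
clock: 5.7
ee_pos: [0.6005, -0.2619, 0.0164]
ee_rot: [[0.996, 0.092, 0.0], [0.092, -0.996, -0.0], [0.0, 0.0, -1.0]]
contact_force: [-1.3, 1.2, 2.7]
opening: 0.0413
grasp_force: 20.0
```

Request:
jog_arm --deltas '[0,0,0,0,0,0,62,0,0,0,0,0,0,62,0,0,0,0,0,0,62,0,0,0,0,0,0,62,0,0,0,0,0,-20,62,0,0,0,0,0,-30,62,0,0,0,0,0,-35,62,0,0,0,0,0,0,62]'

```text
clock: 6.5
ee_pos: [0.6027, -0.2631, 0.106]
ee_rot: [[0.996, 0.092, 0.007], [0.092, -0.996, -0.004], [0.006, 0.004, -1.0]]
contact_force: [0.9, -0.0, 0.7]
opening: 0.0619
grasp_force: 0.0
```

Request:
jog_arm --deltas '[0,0,0,-20,-42,0,0,0,0,0,-20,-42,0,0,0,0,0,-20,-43,0,0,0,0,0,-20,-43,0,0,0,0,0,-20,-43,0,0,0,0,0.133,0,0,0,0,0,0,0.133,0,0,0,0,0,0,0.133,0,0,0,0]'

```text
clock: 7.3
ee_pos: [0.4812, -0.0586, 0.1009]
ee_rot: [[0.952, -0.307, -0.0], [-0.307, -0.952, 0.0], [-0.0, 0.0, -1.0]]
contact_force: [-0.5, -0.1, -0.0]
opening: 0.0031
grasp_force: 0.0
```

Run:
```python
from h import *
s=st();im=r.get_image("wrist")[:,:,::-1];t=r.get_image("top")[:,:,::-1]
cv2.imwrite("pics/w3.png",im)
delta([.4819,-.0595,.020],-.308)
print(wproj(s,[.5642,.0508,.046]),wproj(s,[.508,-.1257,.044]))
```

```text
t 7.3 p [ 0.4812 -0.0586  0.1009] R [[0.952, -0.307, -0.0], [-0.307, -0.952, 0.0], [-0.0, 0.0, -1.0]] F [-0.5 -0.1 -0. ] op 0.0031 gf 0.0
turn rz -0.001
d mm [ 0.8  0.4 80.8]
[115.3 202.6] [406.1 201.2]
```

View pics/w3.png

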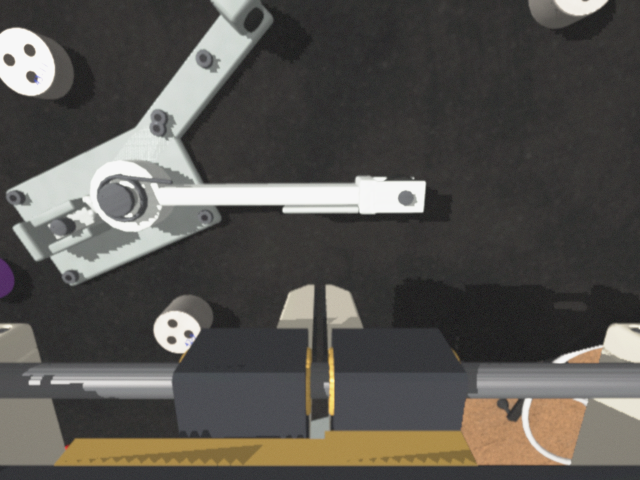

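The wrist view shows the arm horizontal, with the push pad at (285–358, 210) centred on the closed fingers at (320,290). The placed sample stands at (570,5). Next I descend, then approach.

Request:
jog_arm --deltas '[0,0,0,0,0,25,0,0,0,0,0,0,30,0,0,0,0,0,0,17,0,0,0,0,0,0,7,0,0,0,0,5,0,0,0,0,0,0,5,0,0,0,0,0,0,3,0,0,0,0,0,0,0,0,0,0]'

```text
clock: 8.2
ee_pos: [0.4948, -0.0632, 0.0229]
ee_rot: [[0.953, -0.302, 0.002], [-0.302, -0.953, -0.0], [0.002, -0.0, -1.0]]
contact_force: [-0.7, 0.1, 0.5]
opening: 0.0005
grasp_force: 0.0
```

Request:
jog_arm --deltas '[0,0,0,3,0,0,0,0,0,0,2,0,0,0,0,0,0,2,0,0,0,0,0,0,2,0,0,0,0,0,0,0,0,0,0]'

```text
clock: 8.7
ee_pos: [0.5026, -0.0657, 0.0222]
ee_rot: [[0.953, -0.302, 0.0], [-0.302, -0.953, -0.0], [0.0, -0.0, -1.0]]
contact_force: [-0.3, -0.2, -0.6]
opening: 0.0005
grasp_force: 0.0
```

Request:
jog_arm --deltas '[0,0,0,2,0,0,0,0,0,0,2,0,0,0,0,0,0,2,0,0,0,0,0,0,0,0,0,0]'

```text
clock: 9.1
ee_pos: [0.5083, -0.0675, 0.0221]
ee_rot: [[0.953, -0.302, 0.0], [-0.302, -0.953, -0.0], [0.0, -0.0, -1.0]]
contact_force: [0.0, -0.2, -0.4]
opening: 0.0
grasp_force: 0.0
```

Request:
jog_arm --deltas '[0,0,0,2,0,0,0,0,0,0,2,0,0,0,0,0,0,2,0,0,0,0,0,0,0,0,0,0]'

```text
clock: 9.5
ee_pos: [0.5132, -0.0693, 0.0219]
ee_rot: [[0.953, -0.302, -0.002], [-0.302, -0.953, 0.0], [-0.002, 0.0, -1.0]]
contact_force: [-5.3, -1.3, 2.7]
opening: 0.0004
grasp_force: 2.3
```

Request:
jog_arm --deltas '[0,0,-0.05,6.5,0.6,0,0,0,0,-0.05,6.5,0.6,0,0,0,0,-0.05,6.5,0.6,0,0,0,0,-0.05,6.5,0.6,0,0,0,0,-0.05,6.5,0.6,0,0,0,0,-0.05,6.5,0.6,0,0,0,0,-0.05,6.5,0.6,0,0,0,0,-0.05,6.5,0.6,0,0]'

```text
clock: 10.3
ee_pos: [0.5632, -0.0805, 0.0216]
ee_rot: [[0.995, 0.095, -0.004], [0.095, -0.995, 0.001], [-0.004, -0.001, -1.0]]
contact_force: [-7.3, 3.6, 1.9]
opening: 0.0009
grasp_force: 3.3
```

```bash
cat >> h.py <<'E'
def arm():
    s=st();R=np.array(s["ee_rot"]);v=(np.array(s["ee_pos"])-[.5642,.0508,0])[:2];a=np.arctan2(R[1,0],R[0,0])
    x,y=v@R[:2,0],-v@R[:2,1]
    # contact face is 12.3 mm behind the arm line: angle of arm from position
    th=np.arctan2(v[0],-v[1])+np.arcsin(.0123/np.hypot(*v));print("tool th",a+.308,"pos th",th+.308,"xy",x,y,"push",-np.array(s["contact_force"])[:2]@R[:2,0])
E
python3 -c "from h import *;arm()"
```

```text
t 10.3 p [ 0.5632 -0.0805  0.0216] R [[0.995, 0.095, -0.004], [0.095, -0.995, 0.001], [-0.004, -0.001, -1.0]] F [-7.3  3.6  1.9] op 0.0009 gf 3.3
tool th 0.40301776386602517 pos th 0.39384779603892434 xy -0.013497870957877064 -0.13057925954067467 push 6.947653377305112
```

Request:
jog_arm --deltas '[0,0,-0.05,6.5,0.6,0,0,0,0,-0.05,6.5,0.6,0,0,0,0,-0.05,6.5,0.6,0,0,0,0,-0.05,6.5,0.6,0,0,0,0,-0.05,6.5,0.6,0,0,0,0,-0.05,6.5,0.6,0,0,0,0,0,0,0,0,0,0,0,0,0,0,0,0]'

```text
clock: 11.1
ee_pos: [0.6015, -0.0756, 0.0215]
ee_rot: [[0.924, 0.383, -0.004], [0.383, -0.924, 0.001], [-0.004, -0.002, -1.0]]
contact_force: [-9.4, 0.4, 4.1]
opening: 0.0003
grasp_force: 4.1
```

Run:
```python
from h import *
arm();im=r.get_image("top")[:,:,::-1]
cv2.imwrite("pics/top4.png",cv2.resize(im[150:320,265:495],None,fx=3,fy=3,interpolation=cv2.INTER_CUBIC))
```

```text
t 11.1 p [ 0.6015 -0.0756  0.0215] R [[0.924, 0.383, -0.004], [0.383, -0.924, 0.001], [-0.004, -0.002, -1.0]] F [-9.4  0.4  4.1] op 0.0003 gf 4.1
tool th 0.7014154747842265 pos th 0.6881724592275069 xy -0.01403698862093147 -0.13108114062788054 push 8.496533844916721
```

View pics/top4.png

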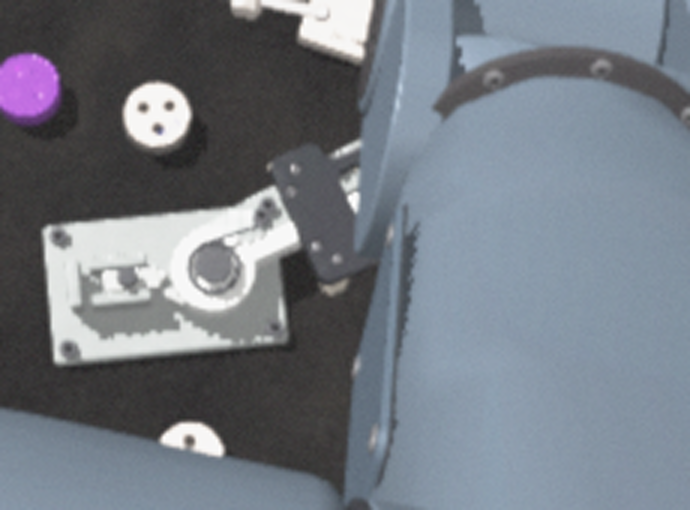

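The arm has turned well past the click: it now lies along the rail from the hub at (215,265). A few mm more gives margin.

Request:
jog_arm --deltas '[0,0,-0.02,2.6,0.3,0,0,0,0,-0.02,2.6,0.3,0,0,0,0,0,0.5,0,0,0,0,0,0,0,0,0,0,0,0,0,0,0,0,0,0,0,0,0,0,0,0,0,0,0,0,0,0,0]'

```text
clock: 11.85
ee_pos: [0.6067, -0.074, 0.0215]
ee_rot: [[0.908, 0.42, -0.005], [0.42, -0.908, 0.001], [-0.004, -0.003, -1.0]]
contact_force: [-9.6, 0.8, 4.2]
opening: 0.0003
grasp_force: 4.2
```

Run:
```python
from h import *
arm();s=r.read_state();im=r.get_image("wrist")[:,:,::-1];cv2.imwrite("pics/w5.png",im)
print("sample px",wproj(s,[.6005,-.262,.022]))
```

```text
t 11.85 p [ 0.6067 -0.074   0.0215] R [[0.908, 0.42, -0.005], [0.42, -0.908, 0.001], [-0.004, -0.003, -1.0]] F [-9.6  0.8  4.2] op 0.0003 gf 4.2
tool th 0.741234495182671 pos th 0.7296945960133743 xy -0.013814286691723094 -0.1311546055838767 push 8.414784946919113
sample px [603.5 437.3]
```

View pics/w5.png

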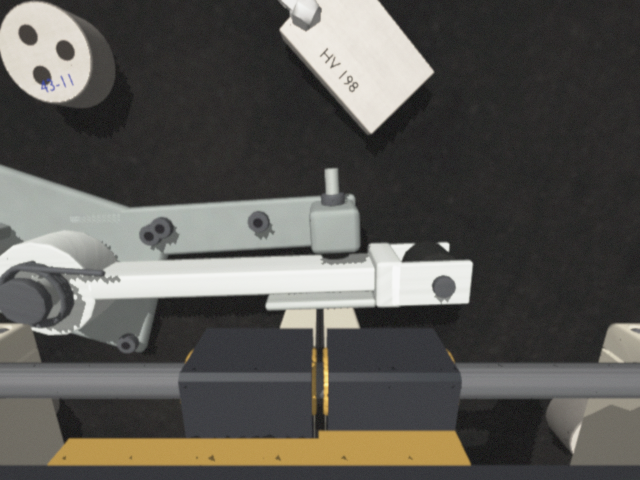

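The arm sits almost on the stop post at (335,240), with the fingers pressing the pad at (320,305). The block is untouched, and the placed sample is partly visible near (565,420). I'll hand in now.

```bash
python3 -c "
from plant import r
print(r.finish_job())"
```

```text
the job is handed in; nothing more can be done
None
```

I stood the sample that was in the way upright on the bare worktop, about 190 mm from the gap, and pushed the arm past the click to about 0.73 rad. I handed the job in at about 12 s with the fingers still pushing at about 8 N; the hand-in returned no verdict, and I inferred the pawl drop from the arm's angle rather than seeing it.

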